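# Unlock the drawer, put the tools away and lock it again

## Task

Unlock the low steel drawer unit by pushing the button sunk in its top all the way down with the tip of the stylus, then pull its drawer well open, lay every tool that lies on the desk to its left (any of stapler, screwdriver and brush; not all are always there) inside, and push the drawer fully home. Then lock it by pushing the same button down with the stylus once more, and leave the stylus upright in its stand. Leave the note pad on the unit and the timer to the right of the stand where they are.

Things in the scene. Friction and masses are not known exactly. Their poses are not given: they have to be found in the camera images.
- drawer_unit: low grey sheet-steel drawer unit, 240 x 240 mm, 88 mm tall, fixed; origin at the centre of its underside, x axis to its back (the drawer opens along -x), z up. On its top, centred 90 mm in front of the origin and 60 mm to its +y side, sits a 52 x 52 x 18 mm black plate with a round well of 18 mm diameter; at its bottom is the lock button
- drawer (a joint): opening of the drawer in m: 0 shut, 0.17 fully open; starts shut; slides with about 2 N of friction and stays where it is left
- drawer_floor (a point): centre of the drawer's inner floor, 12 mm above the desk; moves with the drawer; axes as the unit's. Inside: 218 mm along x, 216 mm along y, both centred here; walls 62 mm high, front panel 72 mm. With the drawer fully open the inside from x = -109 to +57 mm is uncovered; the unit stands over the rest. Things must lie lower than 65 mm to pass under the unit's top
- drawer_handle (a point): centre of the front bar of the drawer's bow handle, 62 mm above the desk and 42 mm in front of the drawer's front; moves with the drawer. Round steel bar of 12 mm diameter, with two legs 40 mm apart along y, so 52 mm wide outside; free all round and above
- lock_button (a joint): travel of the lock button in m: 0 up, 0.005 fully down; a spring returns it; about 1.2 N starts it and 4 N holds it fully down
- button_top (a point): centre of the top face of the steel lock button (16 mm across), 10 mm below the mouth of its 18 mm well when up; 96 mm above the desk; moves down with the button
- stylus_stand: heavy grey block, 60 x 60 x 55 mm, fixed on the desk to the right of the drawer unit; origin at the centre of its underside. It stands in front of the tall white analyser, whose base begins at x = 0.47 m, y = -0.22 to -0.56 m, and whose head and screen rise to 0.45 m behind that: pass round its front, not over it
- stand_hole (a point): mouth of the 18 mm round hole in the middle of the stand's top, 55 mm above the desk; the hole goes right through
- stylus: stylus hanging upright by its collar in the stand: steel shank of 8 mm diameter and 45 mm length, above it a black collar of 34 mm diameter, 5 mm thick, above that a black handle of 18 mm diameter and 60 mm length; 60 g. Origin at the tip of the shank, z axis along it up to the handle. Put away, its collar rests on the stand's top, its tip 45 mm below the hole's mouth
- stylus_tip (a point): tip of the stylus shank (the lower end)
- stylus_grip (a point): middle of the stylus handle, 80 mm above the tip and 30 mm above the collar's top
- stapler: black desk stapler, 135 mm long (its x axis), 34 mm wide, 40 mm tall, 190 g; origin at the centre of its underside; its body above 10 mm is 30 mm wide; take it across its width at the origin. May be absent
- screwdriver: small screwdriver with a red handle, 173 mm long in all (its x axis), lying down; origin under the middle of its length. The handle runs from x = -86 to +1 mm, 24 mm wide and 21 mm tall; take it across the handle about 43 mm to -x of the origin. 70 g. May be absent
- brush: soft cleaning brush with a wooden handle, 169 mm long (its y axis), 25 mm wide, 16 mm tall, lying down; origin under the middle of its length; bristles at the -y end, handle from y = -36 to +84 mm; take it across the handle anywhere from y = -25 to +50 mm. 30 g. May be absent
- timer: white timer, 66 x 66 x 18 mm, lying on the desk to the right of the stylus stand; to be left alone
- sticky_pad: yellow note pad, 52 x 74 x 13 mm, lying on the unit's top behind the lock button; to be left alone
Not all that is in view belongs to the job. Leave any turquoise look-alike of the stylus alone.

How it is judged:
On the way, in this order (a step that is already met when the one before it is completed fails the run):
1. to unlock it, the button is pushed down with the tip of the stylus while the drawer is shut (value of joint drawer below 0.008 m and value of joint lock_button above 0.0038 m and distance between stylus_tip and button_top below 0.012 m), for 0.1 s.
2. the drawer is pulled open by at least 120 mm (value of joint drawer above 0.12 m), for 0.2 s.
3. all the tools lie in the drawer (x of stapler in the frame of drawer_floor between -0.112 and 0.112 m and y of stapler in the frame of drawer_floor between -0.108 and 0.108 m and z of stapler in the frame of drawer_floor between -0.01 and 0.055 m and x of screwdriver in the frame of drawer_floor between -0.112 and 0.112 m and y of screwdriver in the frame of drawer_floor between -0.108 and 0.108 m and z of screwdriver in the frame of drawer_floor between -0.01 and 0.055 m and x of brush in the frame of drawer_floor between -0.112 and 0.112 m and y of brush in the frame of drawer_floor between -0.108 and 0.108 m and z of brush in the frame of drawer_floor between -0.01 and 0.055 m), for 0.3 s.
4. the drawer is pushed home with the tools in it (all of step 3 and value of joint drawer below 0.008 m), for 0.2 s.
5. to lock it, the button is pushed down with the tip of the stylus while the drawer is shut (all of step 1), for 0.1 s.
At the end, for the whole second after the job is handed in: every tool present lies in the drawer, the drawer is shut to within 8 mm, the lock button has sprung back up, and the stylus stands upright (within 7 degrees) in its stand, its collar down on the block; everything at rest (all of step 4 and value of joint lock_button below 0.0015 m and horizontal distance between stylus_tip and stand_hole below 0.012 m and z of stylus_tip in the frame of stand_hole below -0.038 m and angle between stylus's own z axis and vertical below 0.12 rad and linear speed of stylus below 0.02 m/s and linear speed of each of stapler, screwdriver, brush below 0.03 m/s); the robot touches nothing.
It fails at once if the lock button is pushed with something other than the stylus tip (value of joint lock_button above 0.003 m and distance between stylus_tip and button_top above 0.025 m).
It fails at once if the timer is shifted by more than 40 mm (distance of timer from where it was at the start of the episode above 0.04 m).
It fails at once if the note pad is shifted by more than 40 mm (distance of sticky_pad from where it was at the start of the episode above 0.04 m).
Of stapler, screwdriver, brush only 2 to 3 are there at a start; the rules pass over those that are not, and their reading is None.
At some moment in a run one of stapler may be knocked a few centimetres aside while the robot is not near it.
It also fails if it takes over 208 s, if anything falls off the work surface, if the arm or the gripper's body presses on something with over 40 N, if the wrist force passes 120 N, or if a joint passes its speed limit or range.

## Robot

A 6-joint arm with a two-finger parallel gripper is mounted at the origin on a cart in front of the work surface, level with it; the furniture and walls round the work are solid. World frame = base frame: x ahead of the robot, y to its left, z up, the work surface at z = 0. Lengths are in m, angles in rad, forces in N, time in s.
With the tool pointing down it reaches from about 0.275 to 0.775 m from the base axis. Payload 14.6 kg.
Tool frame: the origin (TCP) lies at the very end of the fingers, on their centre line; the grasp point (between the pads) lies 19 mm behind it; z points along the fingers, y is the line along which they close (so a half turn about z gives the same grasp; the last joint's range is limited). The gripper opens to 85 mm and grips with 20 to 120 N. Pads are 22 mm wide; open, the fingers measure 114 mm over their backs; the gripper's body (76 mm by 85 mm) begins 54 mm behind the grasp point. The pads swing forward as they close: fully open they stand 13 mm farther back than shut.
Start: joints at [1.096, 0.263, -0.048, 1.259, 0, 1.415], TCP at [0.165, 0.498, 0.231] pointing down, gripper open.
Joint ranges: [-2.65, 2.65], [-0.89, 1.7], [-1.18, 1.37], [-2.13, 2.11], [-1.35, 1.29], [-3.14, 3.14]. Speed limits (rad/s): [1.89, 1.89, 2.57, 2.79, 3.14, 3.14].

## Interface

Orientations are given as a unit quaternion [x, y, z, w].
In Python, from rig import sensors, eyes, workorder, spotter gives the robot as it stands. The module is installed in compiled form; this text tells all that it offers.
- The arm moves only by the tool carry_out, never from a script. Its argument "series" is a list of rows, each a list of 7 numbers: the turn, a rotation vector about the tool's x, y, z in rad, then the shift along the tool's x, y, z in m, then the opening, from -1 (shut) to 1 (fully open). A call has 1 to 12 rows; each row is the pose to reach, as a shift and turn from the pose commanded when the call began, along the tool's axes at that moment; what a row does not reach only later rows make up. A row lasts 1/10 s, in which the tool goes at most 50 mm and 8.59 degrees, less where a joint would pass 70% of its speed; a pose out of reach is approached as far as the arm can. A call with a gripper value outside its range is refused whole. The fingers move at their own pace and stop on an object; the grip force is fixed at half the most. Time passes only in rows, so rows that repeat a pose let the fingers close. It gives the time, the measured TCP pose, the force, the opening and the grip force at its end, in the units of the state.
- sensors.read_state(): the state, without advancing time (a new reading comes with each control period).
- eyes.capture(name): name is "scene" or "top" or "wrist"; returns a dict with "image" (420x560x3 uint8, red, green, blue), "z_map" (420x560 float32, m along the optical axis (not along the pixel's ray), 0 where there is no reading), "K" (3x3 intrinsics, pixels), "pose" (4x4, takes a point from camera to world coordinates). Camera axes: x right, y up, looking along -z (the intrinsics and any distortion apply to the point x, -y, -z); pixel columns grow to the right and rows downward; lengths in m; the calibration is good to about 2 mm. A picture is of the moment at which its call begins.
- workorder.finish_job(): hands the job in; it is judged then, once.
Trained networks look in a picture, given as the dict that the camera call returned (one of the last four; its "shot" number tells which), for a name from the list of things; names that differ only in an ending like _2 or _b are one class to them, and where a whole thing is asked for, a point or a joint stands for the part that bears it (a point fixed in the world has none). Each returns a list of dicts, best first, with "conf" (0 to 1); they miss things now and then, are a little off and sometimes report something else, mostly with a low value. They report only what shows in the picture. A call takes as long as a camera call. They do not tell look-alikes from the thing itself.
- spotter.look_for(picture, name): "point" ([column, row] in pixels, amid what is visible of it).
- spotter.tip_of(picture, name): "point" ([column, row] in pixels: a listed point, or the origin of a listed thing).
The state is a dict: "t": time; "qpos": joint angles; "qd": joint speeds; "joint_efforts": joint torques, N m; "tool_pos": TCP position; "ee_rot": TCP orientation; "ft_force": force on the tool from outside, world axes, zero at the start; "ft_torque": the same for the moment, N m; "finger_gap": finger opening in m; "gripper_force": force on a finger pad.
Only numpy, scipy, OpenCV 4.12 (cv2) and the standard library are available. Lean on these libraries where they do the work, as an engineer would, in place of code of your own. Each camera call takes 0.05 s, during which the arm holds its last target. There are 200 camera calls.

## Working session

There is one attempt and no reset: what is moved stays moved. The work goes in short steps, Python scripts to look and compute and a tool call to move; the robot and the scene stay as the last step left them, time stands still between calls to the robot, and variables do not carry over. Pictures are saved under pics/ and viewed, at most 14 in all, crops included, and the job is handed in when it is done.

Besides the shell and the picture viewer there is one more tool, called after "Request:" as name(argument=value, ...), one argument or row to a line, values as JSON. carry_out: Moves the arm, as the interface text tells. Its arguments: {"type":"object","properties":{"series":{"type":"array"}},"required":["series"]}

```bash
mkdir -p pics; cat > h.py <<'E'
import numpy as np, cv2
from rig import sensors, eyes, workorder, spotter
from scipy.spatial.transform import Rotation as R
def save(p,n,crop=None,s=1):
    im=p["image"][:,:,::-1]
    if crop: im=im[crop[1]:crop[3],crop[0]:crop[2]]
    cv2.imwrite("pics/"+n,cv2.resize(im,None,fx=s,fy=s,interpolation=cv2.INTER_CUBIC))
def w(p,uv,z=None):
    """world point at pixel: by depth, or on plane height z"""
    K,T=p["K"],p["pose"];u,v=uv
    d=np.array([(u-K[0,2])/K[0,0],-(v-K[1,2])/K[1,1],-1.])
    if z is None:
        m=p["z_map"][max(0,int(v)-1):int(v)+2,max(0,int(u)-1):int(u)+2];m=m[m>0]
        return T[:3,:3]@(d*np.median(m))+T[:3,3] if len(m) else None
    r=T[:3,:3]@d; return T[:3,3]+r*(z-T[2,3])/r[2]
def cloud(p):
    K,T=p["K"],p["pose"];v,u=np.mgrid[:420,:560];Z=p["z_map"]
    c=np.stack([(u-K[0,2])/K[0,0]*Z,-(v-K[1,2])/K[1,1]*Z,-Z],-1)
    o=c@T[:3,:3].T+T[:3,3]; o[Z<=0]=np.nan; return o
def px(p,X):
    K,T=p["K"],p["pose"];c=T[:3,:3].T@(np.array(X)-T[:3,3])
    return K[0,0]*c[0]/-c[2]+K[0,2], K[1,1]*-c[1]/-c[2]+K[1,2]
def st():
    s=sensors.read_state();print("t",round(s["t"],2),"pos",np.round(s["tool_pos"],4),"gap",round(s["finger_gap"],4),"F",np.round(s["ft_force"],1));return s
def go(xyz,yaw=None,s=None):
    """rotvec/shift in tool axes to reach world xyz with tool down, tool y axis at world angle yaw (mod pi)"""
    s=s or sensors.read_state();Rt=R.from_quat(s["ee_rot"]);M=Rt.as_matrix()
    cur=np.arctan2(M[1,1],M[0,1]); 
    if yaw is None: yaw=cur
    d=(yaw-cur+np.pi/2)%np.pi-np.pi/2; yaw=cur+d
    y=np.array([np.cos(yaw),np.sin(yaw),0]);z=np.array([0,0,-1.]);G=np.stack([np.cross(y,z),y,z],1)
    print("rot",np.round((Rt.inv()*R.from_matrix(G)).as_rotvec(),4),"shift",np.round(M.T@(np.array(xyz)-s["tool_pos"]),4),"q6",round(s["qpos"][5],3))
E
python3 - <<'E'
from h import *
s=st();print(R.from_quat(s["ee_rot"]).as_matrix().round(3))
for n in ("scene","top"):
    p=eyes.capture(n);save(p,n+"0.png",s=1.4)
    print(n,p["pose"].round(3).tolist(),p["K"][0,0])
    np.savez(n+"0.npz",**{k:p[k] for k in("image","z_map","K","pose")})
    for t in("drawer_handle","button_top","stand_hole","stylus_grip","stylus_tip","stapler","screwdriver","brush","timer","sticky_pad","drawer_unit","stylus_stand"):
        for d in spotter.tip_of(p,t)[:3]:
            q=w(p,d["point"]);print(t,round(d["conf"],2),np.round(d["point"]),None if q is None else q.round(3))
E
```

```text
t 0.0 pos [0.1649 0.4981 0.2308] gap 0.0853 F [ 0.4 -0.6 -0. ]
[[-0.949  0.314 -0.001]
 [ 0.314  0.949 -0.001]
 [ 0.    -0.001 -1.   ]]
scene [[0.8, 0.304, -0.517, -0.091], [-0.599, 0.393, -0.697, -1.022], [-0.008, 0.868, 0.497, 0.768], [0.0, 0.0, 0.0, 1.0]] 415.80920553373323
drawer_handle 0.85 [275. 219.] [ 0.641 -0.015  0.004]
drawer_handle 0.72 [291. 283.] [ 0.433 -0.365  0.058]
drawer_handle 0.37 [287. 297.] [ 0.412 -0.378  0.03 ]
button_top 0.54 [285. 294.] [ 0.404 -0.378  0.044]
stand_hole 0.95 [290. 282.] [ 0.433 -0.364  0.059]
stylus_grip 0.66 [285. 271.] [ 0.425 -0.352  0.093]
stylus_grip 0.45 [250. 196.] [0.595 0.068 0.078]
stylus_tip 0.77 [284. 294.] [ 0.401 -0.377  0.047]
stylus_tip 0.55 [253. 214.] [ 0.602  0.067 -0.001]
stapler 0.87 [187. 192.] [0.468 0.32  0.027]
brush 0.69 [207. 201.] [0.516 0.254 0.002]
timer 0.57 [320. 329.] [ 0.414 -0.502  0.016]
stylus_stand 0.7 [285. 299.] [ 0.404 -0.379  0.03 ]
top [[0.014, 0.998, -0.058, 0.557], [-1.0, 0.014, 0.012, -0.081], [0.013, 0.058, 0.998, 1.26], [0.0, 0.0, 0.0, 1.0]] 426.19226457474053
drawer_handle 0.87 [274. 221.] [ 0.604 -0.085  0.065]
button_top 0.35 [254. 192.] [ 0.68  -0.029  0.095]
stand_hole 0.79 [371. 282.] [ 0.44  -0.354  0.084]
stylus_grip 0.69 [372. 284.] [ 0.437 -0.349  0.109]
stylus_grip 0.51 [214. 222.] [0.597 0.076 0.109]
stapler 0.58 [132. 260.] [0.488 0.32  0.026]
screwdriver 0.47 [412. 282.] [ 0.434 -0.487  0.015]
brush 0.87 [154. 249.] [0.519 0.263 0.013]
timer 0.86 [413. 284.] [ 0.429 -0.491  0.014]
sticky_pad 0.65 [281. 160.] [ 0.771 -0.101  0.101]
drawer_unit 0.98 [275. 162.] [ 0.765 -0.085  0.098]
drawer_unit 0.47 [363. 282.] [ 0.436 -0.337  0.055]
stylus_stand 0.9 [363. 282.] [ 0.438 -0.337  0.055]
```

View pics/scene0.png

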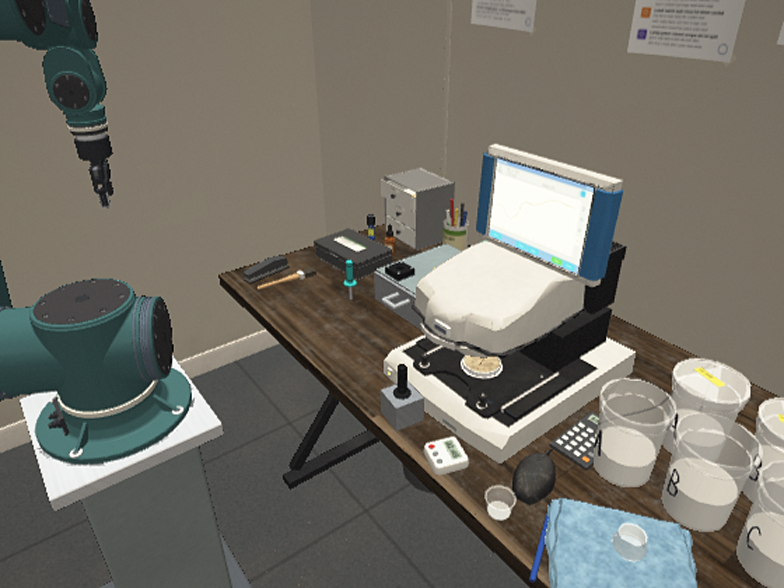

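View pics/top0.png

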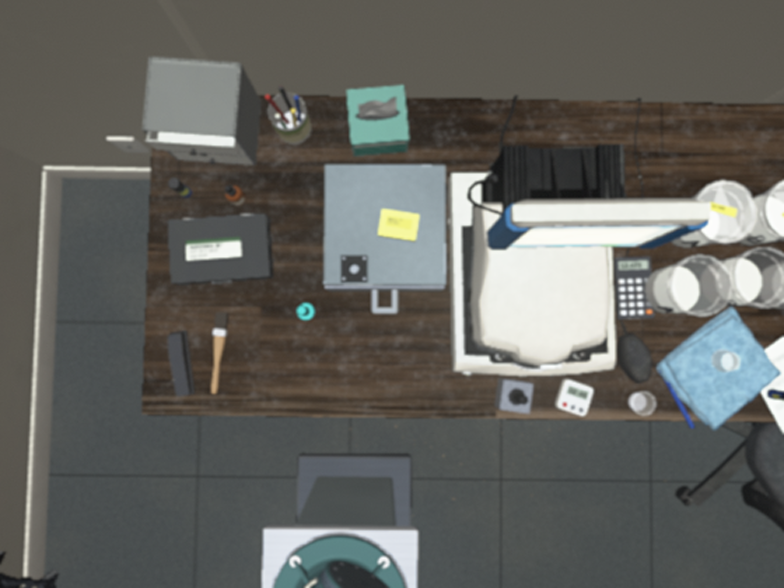

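The scene view shows the stapler (265,268), brush (285,281), turquoise look-alike (349,278), black stylus in its stand (403,380), unit handle (396,300) and timer (447,455). No screwdriver is in view. In the top view: stapler (179,363), brush (218,355), well plate (354,268), handle (385,300) and stand (516,396). Candidates for the stylus are the black one at (403,380) in the scene view and the turquoise one at (349,278). The black one in the stand fits.

```bash
python3 - <<'E'
from h import *
P={n:dict(np.load(n+"0.npz")) for n in("scene","top")}
save(P["scene"],"sty.png",(225,170,330,320),4)
def rect(n,lo,hi,name,col=None):
    p=P[n];c=cloud(p);m=np.all((c>lo)&(c<hi),-1)
    if col is not None: m&=col(p["image"].astype(int))
    q=c[m];
    (cx,cy),(a,b),th=cv2.minAreaRect((q[:,:2]*1000).astype(np.float32))
    print(n,name,len(q),"c",round(cx,1),round(cy,1),"size",round(a,1),round(b,1),"ang",round(th,2),"med",np.median(q,0).round(4),"zmax",q[:,2].max().round(3))
rect("top",(.55,-.3,.075),(1,.1,.1),"unit")
rect("top",(.6,-.1,.1),(.75,.05,.13),"plate",lambda i:i.sum(-1)<200)
rect("top",(.57,-.15,.045),(.64,0,.08),"handle")
rect("top",(.38,-.42,.045),(.5,-.28,.062),"stand")
for n in P: rect(n,(.38,-.42,.072),(.47,-.28,.14),"stylus")
for n in P: rect(n,(.38,-.42,.1),(.47,-.28,.14),"stylustop")
for n in P: rect(n,(.4,.28,.012),(.6,.38,.06),"stapler")
for n in P: rect(n,(.4,.2,.006),(.62,.29,.03),"brush")
rect("top",(.56,.03,.06),(.64,.12,.15),"turq")
rect("top",(.38,-.56,.008),(.47,-.44,.03),"timer")
rect("top",(.65,-.2,.092),(.9,.0,.12),"pad",lambda i:(i[...,0]-i[...,2]>60))
E
```

```text
top unit 8084 c 810.7 -96.1 size 407.6 365.6 ang 4.63 med [ 0.7906 -0.0804  0.0866] zmax 0.1
top plate 106 c 681.8 -24.8 size 41.4 40.9 ang 1.06 med [ 0.6803 -0.0194  0.1051] zmax 0.112
top handle 176 c 618.1 -84.4 size 39.7 50.7 ang 0.8 med [ 0.6122 -0.0818  0.0655] zmax 0.072
top stand 539 c 450.6 -344.1 size 138.5 92.5 ang 82.27 med [ 0.4474 -0.3422  0.0534] zmax 0.062
scene stylus 120 c 429.7 -353.8 size 17.6 16.6 ang 8.61 med [ 0.4272 -0.3566  0.1005] zmax 0.121
top stylus 61 c 434.5 -351.2 size 15.7 16.8 ang 5.75 med [ 0.4355 -0.3477  0.1152] zmax 0.124
scene stylustop 61 c 430.0 -353.7 size 17.0 16.5 ang 6.59 med [ 0.4278 -0.3557  0.1134] zmax 0.121
top stylustop 45 c 434.4 -351.2 size 15.6 16.8 ang 5.47 med [ 0.4349 -0.3499  0.1171] zmax 0.124
scene stapler 259 c 485.8 333.7 size 134.9 35.4 ang 7.55 med [0.483  0.3274 0.0294] zmax 0.042
top stapler 567 c 489.4 334.9 size 131.6 32.1 ang 9.59 med [0.4908 0.3319 0.0325] zmax 0.045
scene brush 136 c 508.4 255.6 size 30.1 168.1 ang 89.35 med [0.5352 0.2576 0.0121] zmax 0.02
top brush 338 c 517.9 241.1 size 174.4 64.0 ang 1.7 med [0.5401 0.2597 0.0123] zmax 0.021
top turq 50 c 597.9 74.8 size 15.4 17.0 ang 2.76 med [0.5975 0.0723 0.1072] zmax 0.113
top timer 478 c 428.7 -483.2 size 65.4 63.7 ang 72.31 med [ 0.4284 -0.4823  0.0155] zmax 0.025
top pad 499 c 770.5 -109.9 size 72.9 53.0 ang 82.39 med [ 0.7701 -0.1097  0.0999] zmax 0.107
```

View pics/sty.png

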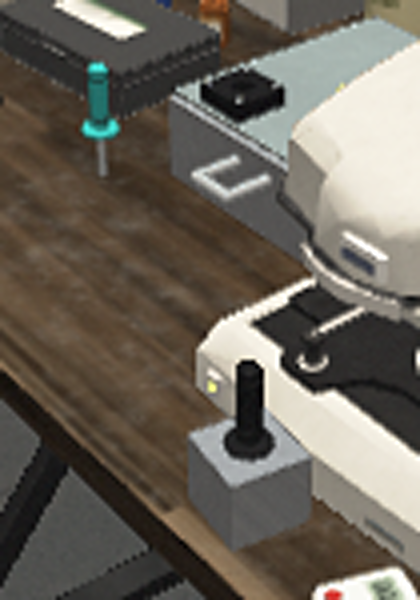

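The crop confirms it: the black stylus stands in the grey stand at (250,400), and the turquoise one at (98,110) is the look-alike. I'm moving to a viewpoint over the unit on the way.

```bash
python3 - <<'E'
from h import *
go((.50,-.03,.30),np.pi/2)
E
```

```text
rot [-0.      0.     -0.3198] shift [-0.4841 -0.3963 -0.0687] q6 1.416
```

Request:
carry_out(
  series=[
    [0,0,-0.32,-0.484,-0.396,-0.07,1],
    [0,0,-0.32,-0.484,-0.396,-0.07,1],
    [0,0,-0.32,-0.484,-0.396,-0.07,1],
    [0,0,-0.32,-0.484,-0.396,-0.07,1],
    [0,0,-0.32,-0.484,-0.396,-0.07,1],
    [0,0,-0.32,-0.484,-0.396,-0.07,1],
    [0,0,-0.32,-0.484,-0.396,-0.07,1],
    [0,0,-0.32,-0.484,-0.396,-0.07,1],
    [0,0,-0.32,-0.484,-0.396,-0.07,1],
    [0,0,-0.32,-0.484,-0.396,-0.07,1],
    [0,0,-0.32,-0.484,-0.396,-0.07,1],
    [0,0,-0.32,-0.484,-0.396,-0.07,1],
  ],
)

```text
t: 2.5
tool_pos: [0.4805, 0.0001, 0.2975]
ee_rot: [0.0, 1.0, -0.0, 0.0]
ft_force: [0.0, 0.6, 0.5]
finger_gap: 0.0853
gripper_force: 0.0
```

```bash
python3 - <<'E'
from h import *
s=st(); p=eyes.capture("wrist");save(p,"w1.png",s=1.4);print(p["pose"].round(3).tolist(),p["K"][0,0], s["qpos"])
for t in("button_top","drawer_handle","sticky_pad","drawer_unit"):
    for d in spotter.tip_of(p,t)[:2]:
        q=w(p,d["point"]);print(t,round(d["conf"],2),np.round(d["point"]),None if q is None else q.round(4))
c=cloud(p);I=p["image"].astype(int).sum(-1)
m=(c[...,2]>.1)&(c[...,2]<.112)&(I<200)&(c[...,0]>.62)&(c[...,0]<.74)&(c[...,1]>-.08)&(c[...,1]<.05)
print(cv2.minAreaRect((c[m][:,:2]*1000).astype(np.float32)))
m=(c[...,2]>.05)&(c[...,2]<.08)&(c[...,0]>.57)&(c[...,0]<.65)&(c[...,1]>-.15)&(c[...,1]<.0)
if m.sum(): print(cv2.minAreaRect((c[m][:,:2]*1000).astype(np.float32)))
go((.432,-.352,.20),np.pi/2,s)
E
```

```text
t 2.5 pos [4.805e-01 1.000e-04 2.975e-01] gap 0.0853 F [0.  0.6 0.5]
[[0.0, -0.948, -0.317, 0.4], [1.0, -0.0, 0.001, -0.001], [-0.001, -0.317, 0.948, 0.44], [0.0, 0.0, 0.0, 1.0]] 315.92059212388796 [-1.69712316e-01  1.73410698e-01  1.00546217e-02  1.40681059e+00
  6.29879717e-05 -1.69468361e-01]
button_top 0.56 [263. 328.] [ 0.681  -0.026   0.0955]
drawer_handle 0.7 [216. 266.] [ 0.6063 -0.0884  0.0658]
sticky_pad 0.78 [208. 378.] [ 0.7603 -0.1036  0.1005]
drawer_unit 0.97 [234. 332.] [ 0.6935 -0.0658  0.0882]
((681.0694580078125, -24.92159080505371), (54.310791015625, 49.94235610961914), 0.03370125591754913)
((620.4750366210938, -65.21025085449219), (50.459590911865234, 127.2978515625), 0.7414144277572632)
rot [-0.      0.0006 -0.0002] shift [ 0.0485 -0.3521  0.0975] q6 -0.169
```

View pics/w1.png

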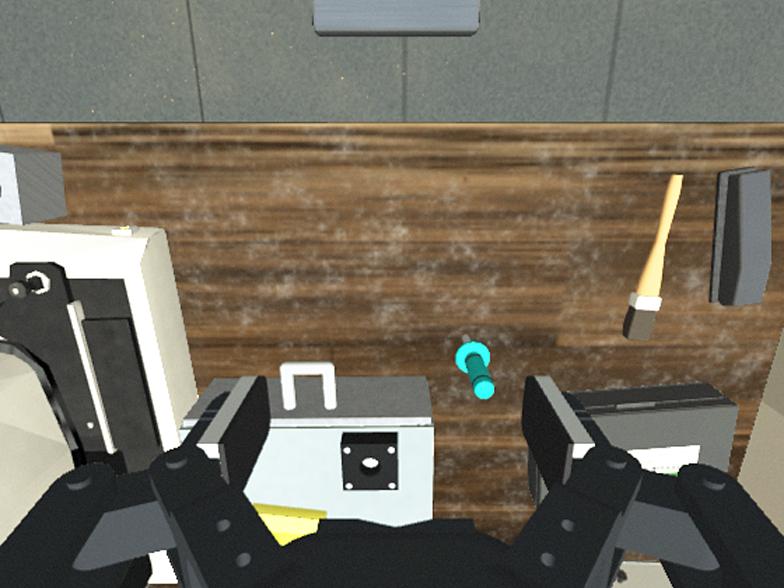

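Wrist view: well at (370,462), handle at (307,385), look-alike at (480,370), brush at (655,260) and stapler at (742,237). Next I move to above the stylus.

Request:
carry_out(
  series=[
    [0,0,0,0.05,-0.05,0.05,1],
    [0,0,0,0.05,-0.1,0.1,1],
    [0,0,0,0.05,-0.15,0.1,1],
    [0,0,0,0.05,-0.2,0.1,1],
    [0,0,0,0.05,-0.25,0.1,1],
    [0,0,0,0.05,-0.3,0.1,1],
    [0,0,0,0.05,-0.352,0.1,0.2],
    [0,0,0,0.05,-0.352,0.1,0.2],
    [0,0,0,0.05,-0.352,0.1,0.2],
    [0,0,0,0.05,-0.352,0.1,0.2],
    [0,0,0,0.05,-0.352,0.1,0.2],
  ],
)

```text
t: 3.85
tool_pos: [0.4301, -0.3481, 0.1973]
ee_rot: [-0.001, 1.0, 0.0, 0.0]
ft_force: [-0.0, -0.4, -0.6]
finger_gap: 0.0511
gripper_force: 0.0
```

```bash
python3 - <<'E'
from h import *
s=st(); p=eyes.capture("wrist");save(p,"w2.png",s=1.4)
for t in("stylus_grip","stand_hole","stylus_stand"):
    for d in spotter.tip_of(p,t)[:2]:
        q=w(p,d["point"]);print(t,round(d["conf"],2),np.round(d["point"]),None if q is None else q.round(4))
c=cloud(p)
def r(lo,hi):
    m=np.all((c>lo)&(c<hi),-1)
    if m.sum(): print(m.sum(),cv2.minAreaRect((c[m][:,:2]*1000).astype(np.float32)),c[m][:,2].max())
r((.39,-.40,.1),(.47,-.3,.14)); r((.39,-.40,.113),(.47,-.3,.14)); r((.39,-.40,.05),(.466,-.3,.066))
go((.432,-.352,.071),np.pi/2,s)
E
```

```text
t 3.85 pos [ 0.4301 -0.3481  0.1973] gap 0.0511 F [-0.  -0.4 -0.6]
stylus_grip 0.64 [276. 209.] [ 0.4247 -0.3535  0.1163]
stand_hole 0.77 [277. 200.] [ 0.425  -0.3533  0.0913]
stylus_stand 0.65 [276. 185.] [ 0.4204 -0.3542  0.0595]
543 ((432.36492919921875, -352.56134033203125), (17.737083435058594, 17.11766815185547), 54.6820068359375) 0.12130665338935145
430 ((432.96075439453125, -352.87017822265625), (17.048612594604492, 16.632740020751953), 0.14996939897537231) 0.12130665338935145
3233 ((433.1206970214844, -352.8362731933594), (60.07724380493164, 60.676795959472656), 82.30998229980469) 0.06586989223516976
rot [0.0003 0.     0.0019] shift [-0.0018 -0.004   0.1263] q6 -0.83
```

View pics/w2.png

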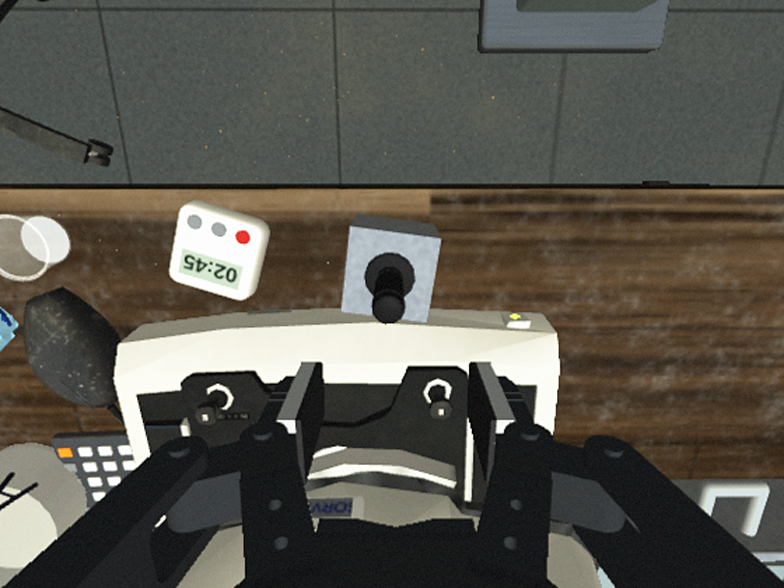

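Wrist view: stylus handle top at (387,308), stand at (390,270), timer at (218,250). Descending to grip.

Request:
carry_out(
  series=[
    [0,0,0,-0.003,-0.0045,0.045,0.2],
    [0,0,0,-0.003,-0.0045,0.09,0.2],
    [0,0,0,-0.003,-0.0045,0.126,0.2],
    [0,0,0,-0.003,-0.0045,0.126,0.2],
    [0,0,0,-0.003,-0.0045,0.126,0.2],
    [0,0,0,-0.003,-0.0045,0.126,-1],
    [0,0,0,-0.003,-0.0045,0.126,-1],
    [0,0,0,-0.003,-0.0045,0.126,-1],
    [0,0,0,-0.003,-0.0045,0.126,-1],
    [0,0,0,-0.003,-0.0045,0.126,-1],
    [0,0,0,-0.003,-0.0045,0.126,-1],
  ],
)

```text
t: 5.15
tool_pos: [0.4336, -0.355, 0.0729]
ee_rot: [-0.0, 1.0, -0.001, 0.001]
ft_force: [-1.1, 1.8, 10.2]
finger_gap: 0.0167
gripper_force: 58.2
```

Request:
carry_out(
  series=[
    [0,0,0,0,0,-0.04,-1],
    [0,0,0,0,0,-0.08,-1],
    [0,0,0,0,0.02,-0.12,-1],
    [0,0,0,0,0.06,-0.14,-1],
    [0,0,0,0,0.105,-0.14,-1],
    [0,0,0,0,0.15,-0.14,-1],
    [0,0,0,0,0.195,-0.14,-1],
    [0,0,0,0,0.24,-0.14,-1],
    [0,0,0,-0.02,0.285,-0.14,-1],
    [0,0,0,-0.06,0.325,-0.14,-1],
    [0,0,0,-0.1,0.33,-0.14,-1],
    [0,0,0,-0.14,0.33,-0.14,-1],
  ],
)

```text
t: 6.35
tool_pos: [0.5745, -0.022, 0.2123]
ee_rot: [-0.001, 1.0, -0.0, 0.001]
ft_force: [0.7, -0.7, -0.1]
finger_gap: 0.0168
gripper_force: 58.7
```

```bash
python3 - <<'E'
from h import *
s=st()
go((.681,-.025,.193),np.pi/2,s)
E
```

```text
t 6.35 pos [ 0.5745 -0.022   0.2123] gap 0.0168 F [ 0.7 -0.7 -0.1]
rot [-0.0002  0.0021  0.0029] shift [-0.1064 -0.0033  0.0196] q6 -0.183
```

Request:
carry_out(
  series=[
    [0,0,0,-0.04,-0.0033,0,-1],
    [0,0,0,-0.08,-0.0033,0.01,-1],
    [0,0,0,-0.1064,-0.0033,0.022,-1],
    [0,0,0,-0.1064,-0.0033,0.024,-1],
    [0,0,0,-0.1064,-0.0033,0.024,-1],
    [0,0,0,-0.1064,-0.0033,0.024,-1],
  ],
)

```text
t: 6.95
tool_pos: [0.6787, -0.0275, 0.1882]
ee_rot: [-0.0, 1.0, -0.0, 0.0]
ft_force: [-0.6, 0.0, -0.1]
finger_gap: 0.0163
gripper_force: 58.7
```

```bash
python3 - <<'E'
from h import *
s=st(); print(R.from_quat(s["ee_rot"]).as_matrix().round(4)[:,2])
p=eyes.capture("wrist");save(p,"w3.png",(160,100,430,300),2.9)
for t in("stylus_tip","button_top"):
    for d in spotter.tip_of(p,t)[:2]:
        q=w(p,d["point"]);print(t,round(d["conf"],2),np.round(d["point"],1),None if q is None else q.round(4))
for X in ((.681,-.025,.106),(.681,-.025,.125)): print(px(p,X))
E
```

```text
t 6.95 pos [ 0.6787 -0.0275  0.1882] gap 0.0163 F [-0.6  0.  -0.1]
[ 8.e-04 -2.e-04 -1.e+00]
stylus_tip 0.86 [382.7 107.2] [ 6.024e-01  7.170e-02 -6.000e-04]
stylus_tip 0.62 [283.9 221.1] [ 0.6745 -0.0273  0.1293]
button_top 0.63 [286.  215.8] [ 0.6827 -0.0255  0.096 ]
(np.float64(286.78431646780984), np.float64(218.21188501351793))
(np.float64(287.1276695683045), np.float64(227.66739812164337))
```

View pics/w3.png

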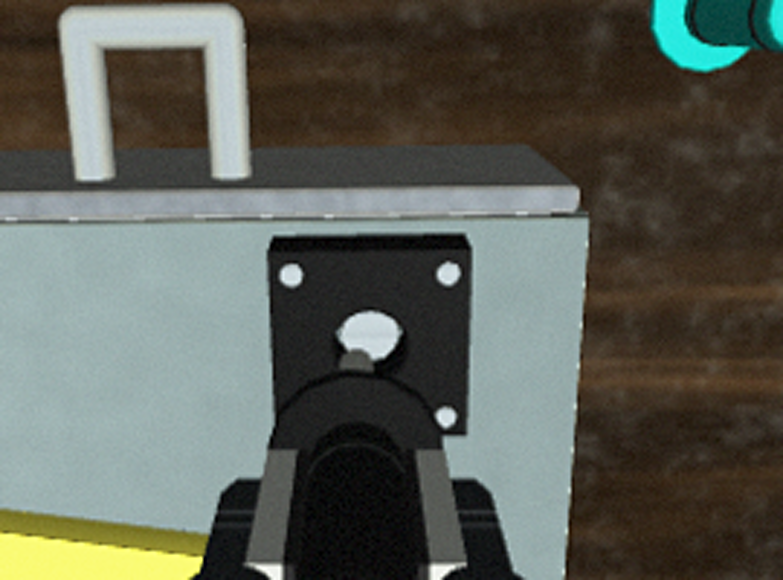

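Crop: well at (370,335), shank tip at (356,355), so I need about +3.3 mm in y and +2 mm in x. Correct, then descend.

Request:
carry_out(
  series=[
    [0,0,0,-0.002,0.003,0,-1],
    [0,0,0,-0.002,0.003,0,-1],
    [0,0,0,-0.002,0.003,0.01,-1],
    [0,0,0,-0.002,0.003,0.02,-1],
    [0,0,0,-0.002,0.003,0.024,-1],
    [0,0,0,-0.002,0.003,0.026,-1],
    [0,0,0,-0.002,0.003,0.026,-1],
  ],
)

```text
t: 7.8
tool_pos: [0.6811, -0.0246, 0.1607]
ee_rot: [-0.0, 1.0, 0.0, -0.0]
ft_force: [0.4, 0.1, 0.5]
finger_gap: 0.017
gripper_force: 58.7
```

Request:
carry_out(
  series=[
    [0,0,0,0,0,0.003,-1],
    [0,0,0,0,0,0.005,-1],
    [0,0,0,0,0,0.007,-1],
    [0,0,0,0,0,0.007,-1],
    [0,0,0,0,0,0.007,-1],
  ],
)

```text
t: 8.3
tool_pos: [0.6814, -0.0246, 0.1543]
ee_rot: [-0.0, 1.0, -0.0, 0.0]
ft_force: [-0.3, -1.0, 2.7]
finger_gap: 0.0168
gripper_force: 58.8
```

Request:
carry_out(
  series=[
    [0,0,0,0,0,0.002,-1],
    [0,0,0,0,0,0.003,-1],
    [0,0,0,0,0,0.004,-1],
    [0,0,0,0,0,0.004,-1],
    [0,0,0,0,0,0.004,-1],
  ],
)

```text
t: 8.8
tool_pos: [0.6822, -0.0246, 0.1531]
ee_rot: [-0.0, 1.0, -0.0, 0.002]
ft_force: [-4.9, 1.1, 29.2]
finger_gap: 0.0166
gripper_force: 61.6
```

Bottomed at 29 N, so it should be unlocked. Now retract and return the stylus to its stand.

Request:
carry_out(
  series=[
    [0,0,0,0,0,-0.02,-1],
    [0,0,0,0,0,-0.05,-1],
    [0,0,0,0.01,0,-0.065,-1],
    [0,0,0,0.05,0,-0.065,-1],
    [0,0,0,0.1,0,-0.065,-1],
    [0,0,0,0.15,0,-0.065,-1],
    [0,0,0,0.2,0,-0.065,-1],
    [0,0,0,0.24,-0.02,-0.06,-1],
    [0,0,0,0.248,-0.06,-0.05,-1],
    [0,0,0,0.248,-0.11,-0.05,-1],
    [0,0,0,0.248,-0.16,-0.05,-1],
    [0,0,0,0.248,-0.21,-0.05,-1],
  ],
)

```text
t: 10.0
tool_pos: [0.432, -0.236, 0.1999]
ee_rot: [-0.0, 1.0, -0.0, 0.0]
ft_force: [1.6, 0.4, 0.1]
finger_gap: 0.0164
gripper_force: 58.9
```

```bash
python3 - <<'E'
from h import *
go((.4334,-.3535,.14),np.pi/2,st())
E
```

```text
t 10.0 pos [ 0.432  -0.236   0.1999] gap 0.0164 F [1.6 0.4 0.1]
rot [-0.      0.0002  0.0003] shift [-0.0013 -0.1175  0.0599] q6 -0.666
```

Request:
carry_out(
  series=[
    [0,0,0,-0.001,-0.045,0,-1],
    [0,0,0,-0.001,-0.09,0.02,-1],
    [0,0,0,-0.001,-0.117,0.05,-1],
    [0,0,0,-0.001,-0.117,0.06,-1],
    [0,0,0,-0.001,-0.117,0.06,-1],
    [0,0,0,-0.001,-0.117,0.06,-1],
    [0,0,0,-0.001,-0.117,0.06,-1],
  ],
)

```text
t: 10.7
tool_pos: [0.4347, -0.3509, 0.1413]
ee_rot: [-0.001, 1.0, -0.001, 0.001]
ft_force: [-0.2, 0.2, -0.5]
finger_gap: 0.0165
gripper_force: 59.0
```

```bash
python3 - <<'E'
from h import *
s=st()
p=eyes.capture("wrist");save(p,"w4.png",(160,100,430,300),2.9)
for d in spotter.tip_of(p,"stylus_tip")[:2]: print(d)
for X in ((.433,-.353,.055),(.433,-.353,.077)): print(px(p,X))
go((.4325,-.353,.073),np.pi/2,s)
E
```

```text
t 10.7 pos [ 0.4347 -0.3509  0.1413] gap 0.0165 F [-0.2  0.2 -0.5]
{'point': [283.1, 224.3], 'conf': 0.71}
(np.float64(280.7311999792459), np.float64(211.40468169639738))
(np.float64(280.52851444501397), np.float64(221.7293193236401))
rot [-0.0011  0.0011  0.0014] shift [ 0.0023 -0.0021  0.0683] q6 -0.826
```

View pics/w4.png

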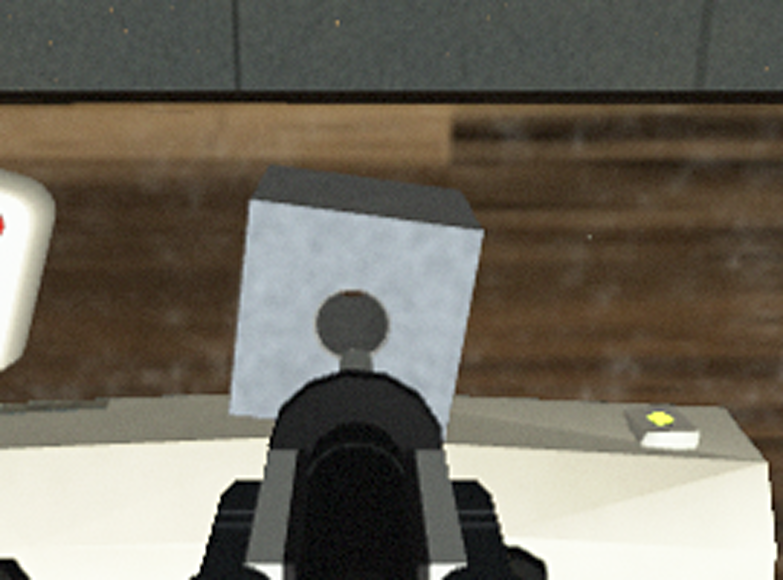

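Crop: hole at (352,322), tip at (356,352); about 2 mm correction. Insert and release.

Request:
carry_out(
  series=[
    [0,0,0,0.002,-0.0015,0,-1],
    [0,0,0,0.002,-0.0015,0.01,-1],
    [0,0,0,0.002,-0.0015,0.03,-1],
    [0,0,0,0.002,-0.0015,0.05,-1],
    [0,0,0,0.002,-0.0015,0.064,-1],
    [0,0,0,0.002,-0.0015,0.067,-1],
    [0,0,0,0.002,-0.0015,0.067,-1],
    [0,0,0,0.002,-0.0015,0.067,0],
    [0,0,0,0.002,-0.0015,0.067,0.2],
    [0,0,0,0.002,-0.0015,0.067,0.2],
    [0,0,0,0.002,-0.0015,0.067,0.2],
  ],
)

```text
t: 11.9
tool_pos: [0.4323, -0.3531, 0.0731]
ee_rot: [-0.0, 1.0, -0.0, 0.0]
ft_force: [0.3, 0.1, -0.3]
finger_gap: 0.0508
gripper_force: 0.0
```

```bash
python3 - <<'E'
from h import *
go((.43,-.34,.2),np.pi/2,st())
E
```

```text
t 11.9 pos [ 0.4323 -0.3531  0.0731] gap 0.0508 F [ 0.3  0.1 -0.3]
rot [-0.0001  0.0001  0.0002] shift [ 0.0023  0.0131 -0.1269] q6 -0.831
```

Request:
carry_out(
  series=[
    [0,0,0,0,0,-0.05,0.2],
    [0,0,0,0,0,-0.1,0.2],
    [0,0,0,0,0.02,-0.14,0.2],
    [0,0,0.1,0,0.07,-0.16,0.2],
    [0,0,0.2,0,0.12,-0.16,0.2],
    [0,0,0.35,0,0.17,-0.16,0.2],
    [0,0,0.5,0,0.22,-0.16,0.2],
    [0,0,0.65,-0.02,0.267,-0.16,-0.3],
    [0,0,0.8,-0.06,0.267,-0.16,-0.3],
    [0,0,0.95,-0.11,0.267,-0.16,-0.3],
    [0,0,1.1,-0.15,0.267,-0.16,-0.3],
    [0,0,1.25,-0.17,0.267,-0.16,-0.3],
  ],
)

```text
t: 13.1
tool_pos: [0.6049, -0.0856, 0.2322]
ee_rot: [0.567, 0.824, 0.0, -0.0]
ft_force: [-1.4, -0.1, 0.5]
finger_gap: 0.0294
gripper_force: 0.0
```

```bash
python3 - <<'E'
from h import *
go((.606,-.085,.16),0,st())
E
```

```text
t 13.1 pos [ 0.6049 -0.0856  0.2322] gap 0.0294 F [-1.4 -0.1  0.5]
rot [-0.000e+00 -1.000e-04  3.656e-01] shift [0.0001 0.0012 0.0722] q6 0.931
```

Request:
carry_out(
  series=[
    [0,0,0.15,0,0.001,0.02,-0.3],
    [0,0,0.3,0,0.001,0.04,-0.3],
    [0,0,0.366,0,0.001,0.06,-0.3],
    [0,0,0.366,0,0.001,0.06,-0.3],
    [0,0,0.366,0,0.001,0.06,-0.3],
    [0,0,0.366,0,0.001,0.06,-0.3],
  ],
)

```text
t: 13.7
tool_pos: [0.6036, -0.0858, 0.1743]
ee_rot: [0.705, 0.709, 0.0, 0.001]
ft_force: [0.9, 0.3, -0.1]
finger_gap: 0.0296
gripper_force: 0.0
```

```bash
python3 - <<'E'
from h import *
s=st()
p=eyes.capture("wrist");save(p,"w5.png",s=1.4)
for t in("drawer_handle","button_top"):
  for d in spotter.tip_of(p,t)[:2]: print(t,d,w(p,d["point"]))
c=cloud(p);m=(c[...,2]>.058)&(c[...,2]<.074)&(c[...,0]>.57)&(c[...,0]<.635)&(c[...,1]>-.15)&(c[...,1]<.0)
q=c[m];print(m.sum(),cv2.minAreaRect((q[:,:2]*1000).astype(np.float32)),np.percentile(q,[1,50,99],axis=0).round(4).tolist())
go((.606,-.085,.043),0,s)
E
```

```text
t 13.7 pos [ 0.6036 -0.0858  0.1743] gap 0.0296 F [ 0.9  0.3 -0.1]
drawer_handle {'point': [281.9, 205.5], 'conf': 0.74} [ 0.60392504 -0.08624761  0.0682905 ]
button_top {'point': [396.1, 134.7], 'conf': 0.72} [ 0.68178979 -0.02582531  0.0954712 ]
1713 ((616.0294189453125, -85.02327728271484), (37.77399444580078, 51.997894287109375), 0.1407729685306549) [[0.5973, -0.1102, 0.0617], [0.61, -0.0808, 0.0666], [0.6346, -0.0593, 0.0688]]
rot [0.0015 0.0004 0.0064] shift [0.0009 0.0022 0.1313] q6 1.29
```

View pics/w5.png

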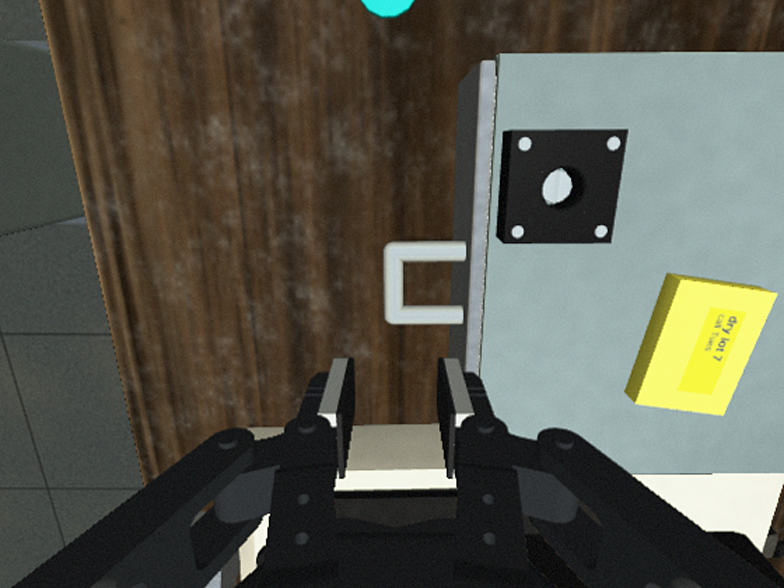

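Wrist view: handle bar at (394,283), legs at y 250 and 315, drawer front edge at column 465. Descend, grip and pull.

Request:
carry_out(
  series=[
    [0,0,0.006,0.001,0.0005,0.04,-0.3],
    [0,0,0.006,0.001,0.0005,0.08,-0.3],
    [0,0,0.006,0.001,0.0005,0.11,-0.3],
    [0,0,0.006,0.001,0.0005,0.131,-0.3],
    [0,0,0.006,0.001,0.0005,0.131,-0.3],
    [0,0,0.006,0.001,0.0005,0.131,-1],
    [0,0,0.006,0.001,0.0005,0.131,-1],
    [0,0,0.006,0.001,0.0005,0.131,-1],
    [0,0,0.006,0.001,0.0005,0.131,-1],
    [0,0,0.006,0.001,0.0005,0.131,-1],
  ],
)

```text
t: 14.85
tool_pos: [0.6024, -0.0847, 0.0426]
ee_rot: [0.707, 0.707, -0.001, -0.001]
ft_force: [-8.8, -2.2, 2.0]
finger_gap: 0.01
gripper_force: 58.8
```

Request:
carry_out(
  series=[
    [0,0,0,0,-0.01,0,-1],
    [0,0,0,0,-0.025,0,-1],
    [0,0,0,0,-0.045,0,-1],
    [0,0,0,0,-0.065,0,-1],
    [0,0,0,0,-0.085,0,-1],
    [0,0,0,0,-0.105,0,-1],
    [0,0,0,0,-0.125,0,-1],
    [0,0,0,0,-0.145,0,-1],
    [0,0,0,0,-0.158,0,-1],
    [0,0,0,0,-0.167,0,-1],
    [0,0,0,0,-0.167,0,-1],
    [0,0,0,0,-0.167,0,-1],
  ],
)

```text
t: 16.05
tool_pos: [0.4364, -0.0866, 0.0426]
ee_rot: [0.708, 0.706, -0.002, 0.002]
ft_force: [-1.3, -18.2, -8.5]
finger_gap: 0.0098
gripper_force: 58.9
```

Request:
carry_out(
  series=[
    [0,0,0,0,0,0,-0.3],
    [0,0,0,0,0,0,-0.3],
    [0,0,0,0,0,0,-0.3],
    [0,0,0,0,0,-0.04,-0.3],
    [0,0,0,0,0,-0.08,-0.3],
    [0,0,-0.1,0.02,0,-0.12,-0.3],
    [0,0,-0.25,0.06,0,-0.15,0.4],
    [0,0,-0.4,0.11,0,-0.17,0.4],
    [0,0,-0.55,0.16,0,-0.2,0.4],
    [0,0,-0.7,0.21,0,-0.22,0.4],
    [0,0,-0.85,0.26,0,-0.22,0.4],
    [0,0,-1.0,0.3,0,-0.22,0.4],
  ],
)

```text
t: 17.25
tool_pos: [0.4368, 0.2129, 0.2632]
ee_rot: [0.279, 0.96, 0.001, 0.001]
ft_force: [1.1, -0.4, 0.3]
finger_gap: 0.0599
gripper_force: 0.0
```

Request:
carry_out(
  series=[
    [0,0,-0.15,0.03,0,0,0.4],
    [0,0,-0.3,0.05,0,0,0.4],
    [0,0,-0.45,0.05,0,0,0.4],
    [0,0,-0.55,0.05,0,0,0.4],
    [0,0,-0.57,0.05,0,0,0.4],
    [0,0,-0.57,0.05,0,0,0.4],
  ],
)

```text
t: 17.85
tool_pos: [0.3949, 0.2378, 0.262]
ee_rot: [0.002, 1.0, 0.0, 0.0]
ft_force: [-0.0, 0.3, 0.2]
finger_gap: 0.0598
gripper_force: 0.0
```

```bash
python3 - <<'E'
from h import *
s=st()
p=eyes.capture("wrist");save(p,"w6.png",s=1.2)
c=cloud(p)
def r(n,lo,hi):
    m=np.all((c>lo)&(c<hi),-1); q=c[m]
    if len(q): print(n,len(q),cv2.minAreaRect((q[:,:2]*1000).astype(np.float32)),q[:,2].max().round(3))
r("stapler",(.35,.285,.012),(.62,.42,.07)); r("brush",(.35,.19,.006),(.62,.285,.03))
r("brushhandle",(.35,.19,.006),(.52,.285,.03))
for t in("stapler","brush","screwdriver","drawer_handle"):
  for d in spotter.tip_of(p,t)[:2]: print(t,d,w(p,d["point"]))
E
```

```text
t 17.85 pos [0.3949 0.2378 0.262 ] gap 0.0598 F [-0.   0.3  0.2]
stapler 1793 ((474.9444274902344, 332.4437255859375), (104.23695373535156, 30.3120059967041), 9.09212589263916) 0.041
brush 1370 ((511.222900390625, 260.9606628417969), (24.7890625, 168.7581329345703), 85.30632019042969) 0.018
brushhandle 586 ((473.58135986328125, 262.05029296875), (16.763214111328125, 93.32408905029297), 87.02845764160156) 0.014
stapler {'point': [354.9, 234.6], 'conf': 0.61} [0.47321848 0.32856154 0.03536892]
brush {'point': [297.9, 248.6], 'conf': 0.89} [0.5045193  0.2578906  0.01050893]
drawer_handle {'point': [0.0, 218.0], 'conf': 0.8} [ 0.43738093 -0.08400146  0.06756509]
drawer_handle {'point': [355.4, 234.5], 'conf': 0.42} [0.47353584 0.32944632 0.03431956]
```

View pics/w6.png

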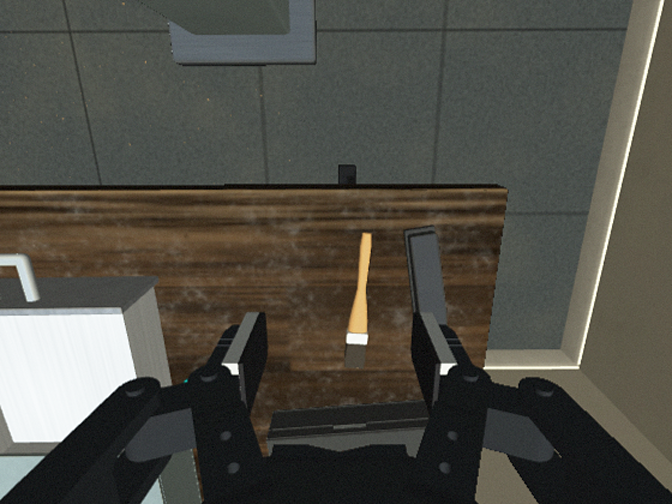

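Wrist view: drawer open at the left (70,380), brush at (360,300), stapler at (425,275). Grasp the stapler first.

```bash
python3 - <<'E'
from h import *
s=st()
go((.487,.334,.09),np.radians(99.2),s)
p=eyes.capture("top");c=cloud(p);m=np.all((c>(.4,.285,.012))&(c<(.6,.38,.06)),-1);print(cv2.minAreaRect((c[m][:,:2]*1000).astype(np.float32)))
E
```

```text
t 18.1 pos [0.3951 0.2377 0.2619] gap 0.0598 F [ 0.7 -0.4 -0.2]
rot [ 0.     -0.     -0.1641] shift [-0.0916  0.0966  0.1719] q6 0.368
((489.28790283203125, 334.8406982421875), (131.2626190185547, 32.8812370300293), 7.922826290130615)
```

Request:
carry_out(
  series=[
    [0,0,-0.08,-0.03,0.03,0.02,0.4],
    [0,0,-0.16,-0.06,0.06,0.06,0.4],
    [0,0,-0.16,-0.093,0.097,0.1,0.4],
    [0,0,-0.16,-0.093,0.097,0.14,0.4],
    [0,0,-0.16,-0.093,0.097,0.18,0.4],
    [0,0,-0.16,-0.093,0.097,0.22,0.4],
    [0,0,-0.16,-0.093,0.097,0.25,0.4],
    [0,0,-0.16,-0.093,0.097,0.253,0.4],
    [0,0,-0.16,-0.093,0.097,0.253,-1],
    [0,0,-0.16,-0.093,0.097,0.253,-1],
    [0,0,-0.16,-0.093,0.097,0.253,-1],
    [0,0,-0.16,-0.093,0.097,0.253,-1],
  ],
)

```text
t: 19.35
tool_pos: [0.4893, 0.3352, 0.011]
ee_rot: [-0.079, 0.997, 0.001, 0.002]
ft_force: [-1.1, -0.2, 7.0]
finger_gap: 0.0289
gripper_force: 60.4
```

Request:
carry_out(
  series=[
    [0,0,0,0,0,-0.002,-1],
    [0,0,0,0,0,-0.03,-1],
    [0,0,0,0,0,-0.07,-1],
    [0,0,0,0,0,-0.11,-1],
    [0,0,0,0,0,-0.15,-1],
    [0,0,0,0,0,-0.19,-1],
    [0,0,0,0,0,-0.2,-1],
  ],
)

```text
t: 20.05
tool_pos: [0.4894, 0.3352, 0.214]
ee_rot: [-0.079, 0.997, 0.001, 0.003]
ft_force: [-0.3, 0.4, -2.8]
finger_gap: 0.029
gripper_force: 59.9
```

```bash
python3 - <<'E'
from h import *
s=st()
go((.58,-.085,.2),0,s)
E
```

```text
t 20.05 pos [0.4894 0.3352 0.214 ] gap 0.029 F [-0.3  0.4 -2.8]
rot [-0.0029  0.0067 -1.413 ] shift [-0.0233 -0.4292  0.0133] q6 0.305
```

Request:
carry_out(
  series=[
    [0,0,0.1,0,-0.04,-0.02,-1],
    [0,0,0.25,0,-0.08,-0.02,-1],
    [0,0,0.4,0,-0.12,-0.02,-1],
    [0,0,0.55,0,-0.16,-0.02,-1],
    [0,0,0.7,0,-0.2,-0.02,-1],
    [0,0,0.85,0,-0.24,-0.02,-1],
    [0,0,1.0,0,-0.28,-0.02,-1],
    [0,0,1.15,0,-0.32,-0.02,-1],
    [0,0,1.3,-0.01,-0.36,-0.02,-1],
    [0,0,1.45,-0.025,-0.4,-0.02,-1],
    [0,0,1.6,-0.043,-0.432,-0.01,-1],
    [0,0,1.72,-0.043,-0.432,0,-1],
  ],
)

```text
t: 21.25
tool_pos: [0.6005, -0.0889, 0.2078]
ee_rot: [0.707, 0.707, -0.0, 0.0]
ft_force: [-0.2, 0.6, -2.0]
finger_gap: 0.0287
gripper_force: 60.1
```

```bash
python3 - <<'E'
from h import *
s=st()
go((.6,-.085,.026),0,s)
p=eyes.capture("top");save(p,"t2.png",(150,130,400,300),3)
c=cloud(p);m=np.all((c>(.46,-.2,.05))&(c<(.52,.03,.1)),-1);q=c[m];print(len(q),np.percentile(q,[1,50,99],axis=0).round(3).tolist())
E
```

```text
t 21.25 pos [ 0.6005 -0.0889  0.2078] gap 0.0287 F [-0.2  0.6 -2. ]
rot [ 0.0005  0.0007 -0.0008] shift [ 0.004  -0.0005  0.1818] q6 1.291
72 [[0.481, -0.199, 0.05], [0.488, -0.192, 0.075], [0.519, -0.171, 0.087]]
```

View pics/t2.png

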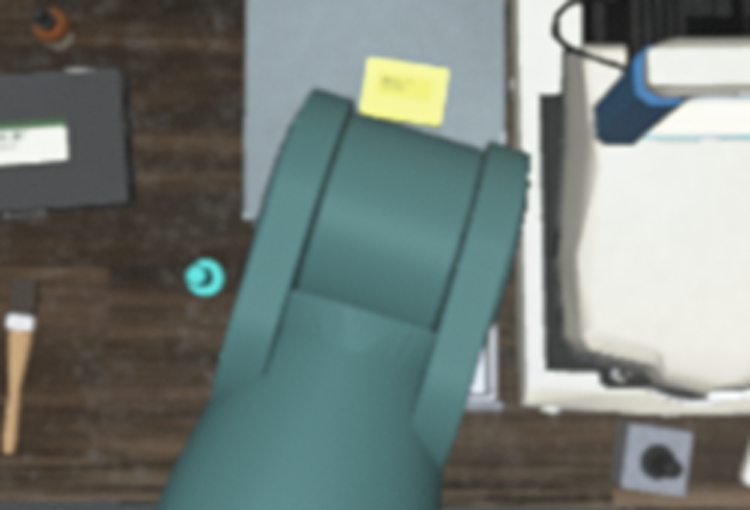

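Top crop: the arm covers the drawer (380,380), well clear of the analyser, and the stylus is in its stand at (660,462). Lower the stapler into the drawer.

Request:
carry_out(
  series=[
    [0,0,0,0.004,-0.0005,0.04,-1],
    [0,0,0,0.004,-0.0005,0.08,-1],
    [0,0,0,0.004,-0.0005,0.12,-1],
    [0,0,0,0.004,-0.0005,0.15,-1],
    [0,0,0,0.004,-0.0005,0.17,-1],
    [0,0,0,0.004,-0.0005,0.181,-1],
    [0,0,0,0.004,-0.0005,0.181,-1],
    [0,0,0,0.004,-0.0005,0.181,0],
    [0,0,0,0.004,-0.0005,0.181,0],
    [0,0,0,0.004,-0.0005,0.181,0],
    [0,0,0,0.004,-0.0005,0.181,0],
  ],
)

```text
t: 22.4
tool_pos: [0.5969, -0.0811, 0.029]
ee_rot: [0.704, 0.71, -0.001, -0.001]
ft_force: [-11.1, 0.1, 0.0]
finger_gap: 0.0425
gripper_force: 0.0
```

Request:
carry_out(
  series=[
    [0,0,0,0,0,-0.04,0],
    [0,0,0,0,0,-0.08,0],
    [0,0,0,0,0,-0.12,0],
    [0,0,0,0,0,-0.16,0],
    [0,0,-0.1,0.02,-0.01,-0.2,0.1],
    [0,0,-0.25,0.07,-0.02,-0.22,0.1],
    [0,0,-0.4,0.12,-0.03,-0.22,0.1],
    [0,0,-0.55,0.17,-0.04,-0.22,0.1],
    [0,0,-0.7,0.22,-0.06,-0.22,0.1],
    [0,0,-0.85,0.27,-0.08,-0.22,0.1],
    [0,0,-1.0,0.32,-0.09,-0.22,0.1],
    [0,0,-1.15,0.345,-0.1,-0.22,0.1],
  ],
)

```text
t: 23.6
tool_pos: [0.4943, 0.2652, 0.2499]
ee_rot: [0.201, 0.98, 0.001, 0.001]
ft_force: [1.8, 0.1, 0.1]
finger_gap: 0.0471
gripper_force: 0.0
```

```bash
python3 - <<'E'
from h import *
s=st()
p=eyes.capture("top");c=cloud(p)
def r(n,lo,hi):
    m=np.all((c>lo)&(c<hi),-1); q=c[m]
    if len(q): print(n,len(q),cv2.minAreaRect((q[:,:2]*1000).astype(np.float32)),np.percentile(q,[1,99],axis=0).round(3).tolist())
r("in drawer",(.49,-.18,.03),(.64,.01,.08)); r("brush",(.4,.2,.006),(.62,.29,.03))
p=eyes.capture("wrist");c=cloud(p);r("brushw",(.4,.2,.006),(.62,.3,.03));
go((.501,.2615,.004),np.radians(85.3),s)
E
```

```text
t 23.6 pos [0.4943 0.2652 0.2499] gap 0.0471 F [1.8 0.1 0.1]
in drawer 561 ((551.9484252929688, -96.56319427490234), (123.77027893066406, 162.86007690429688), 0.14544545114040375) [[0.49, -0.17, 0.032], [0.613, -0.016, 0.075]]
brush 336 ((524.6439819335938, 245.79220581054688), (189.3704071044922, 52.08696746826172), 0.596979558467865) [[0.433, 0.243, 0.006], [0.595, 0.27, 0.02]]
brushw 1764 ((511.94952392578125, 260.5775451660156), (24.977184295654297, 168.85003662109375), 85.82245635986328) [[0.43, 0.245, 0.006], [0.594, 0.271, 0.017]]
rot [ 0.0019  0.0025 -0.3226] shift [-0.0071 -0.0013  0.246 ] q6 0.752
```

Request:
carry_out(
  series=[
    [0,0,-0.14,-0.007,-0.0015,0.04,0.1],
    [0,0,-0.28,-0.007,-0.0015,0.08,0.1],
    [0,0,-0.323,-0.007,-0.0015,0.12,0.1],
    [0,0,-0.323,-0.007,-0.0015,0.16,0.1],
    [0,0,-0.323,-0.007,-0.0015,0.2,0.1],
    [0,0,-0.323,-0.007,-0.0015,0.23,0.1],
    [0,0,-0.323,-0.007,-0.0015,0.247,0.1],
    [0,0,-0.323,-0.007,-0.0015,0.247,0.1],
    [0,0,-0.323,-0.007,-0.0015,0.247,-1],
    [0,0,-0.323,-0.007,-0.0015,0.247,-1],
    [0,0,-0.323,-0.007,-0.0015,0.247,-1],
    [0,0,-0.323,-0.007,-0.0015,0.247,-1],
  ],
)

```text
t: 24.9
tool_pos: [0.5022, 0.259, 0.0029]
ee_rot: [0.045, 0.999, 0.0, 0.002]
ft_force: [-1.0, -1.1, 7.7]
finger_gap: 0.017
gripper_force: 57.8
```

Request:
carry_out(
  series=[
    [0,0,0,0,0,-0.002,-1],
    [0,0,0,0,0,-0.03,-1],
    [0,0,0,0,0,-0.07,-1],
    [0,0,0,0,0,-0.11,-1],
    [0,0,0,0,0,-0.15,-1],
    [0,0,0,0,0,-0.19,-1],
    [0,0,0,0,0,-0.22,-1],
  ],
)

```text
t: 25.6
tool_pos: [0.5011, 0.2587, 0.2246]
ee_rot: [0.045, 0.999, 0.001, 0.002]
ft_force: [0.3, -0.0, -0.7]
finger_gap: 0.0169
gripper_force: 58.0
```

```bash
python3 - <<'E'
from h import *
s=st()
go((.535,-.075,.2),-np.radians(0),s)
p=eyes.capture("top");save(p,"t3.png",(110,130,400,330),2.7)
E
```

```text
t 25.6 pos [0.5011 0.2587 0.2246] gap 0.0169 F [ 0.3 -0.  -0.7]
rot [3.4000e-03 1.4000e-03 1.4817e+00] shift [-0.0634 -0.3294  0.0244] q6 0.421
```

View pics/t3.png

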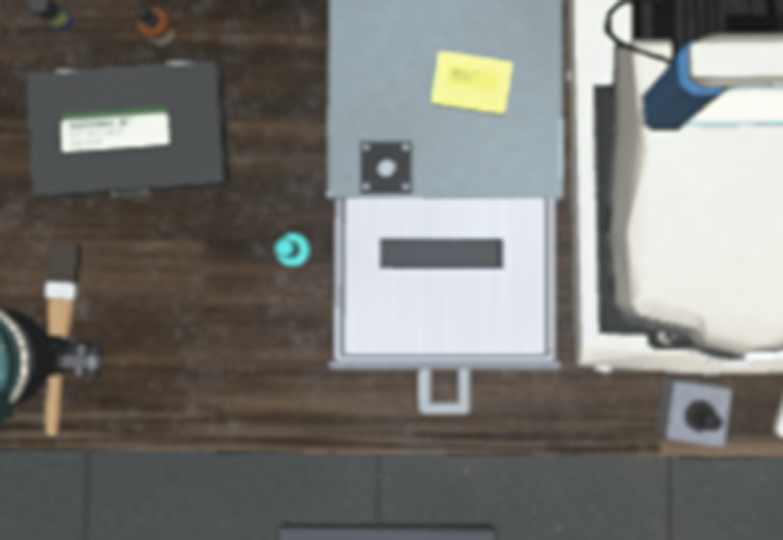

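Top crop: stapler in the drawer (441,253), drawer open with free space in front of it (445,310), brush held at (58,360). Carry the brush over.

Request:
carry_out(
  series=[
    [0,0,0.1,0,-0.03,0.0,-1],
    [0,0,0.25,0,-0.06,0.0,-1],
    [0,0,0.4,0,-0.09,0.0,-1],
    [0,0,0.55,-0.01,-0.13,0.0,-1],
    [0,0,0.7,-0.02,-0.17,0.0,-1],
    [0,0,0.85,-0.03,-0.21,0.0,-1],
    [0,0,1.0,-0.04,-0.25,0.0,-1],
    [0,0,1.15,-0.05,-0.29,0.0,-1],
    [0,0,1.3,-0.063,-0.329,0.0,-1],
    [0,0,1.4,-0.063,-0.329,0.02,-1],
    [0,0,1.48,-0.063,-0.329,0.04,-1],
    [0,0,1.48,-0.063,-0.329,0.06,-1],
  ],
)

```text
t: 26.85
tool_pos: [0.5344, -0.0751, 0.1609]
ee_rot: [0.708, 0.706, 0.0, 0.001]
ft_force: [0.1, -0.2, -0.3]
finger_gap: 0.0165
gripper_force: 58.0
```

```bash
python3 - <<'E'
from h import *
go((.535,-.075,.021),0,st())
E
```

```text
t 26.85 pos [ 0.5344 -0.0751  0.1609] gap 0.0165 F [ 0.1 -0.2 -0.3]
rot [ 0.0011  0.0003 -0.0022] shift [0.0002 0.0004 0.1399] q6 1.282
```

Request:
carry_out(
  series=[
    [0,0,0,0,0,0.04,-1],
    [0,0,0,0,0,0.08,-1],
    [0,0,0,0,0,0.11,-1],
    [0,0,0,0,0,0.13,-1],
    [0,0,0,0,0,0.141,-1],
    [0,0,0,0,0,0.141,-1],
    [0,0,0,0,0,0.141,-0.25],
    [0,0,0,0,0,0.141,-0.25],
    [0,0,0,0,0,0.141,-0.25],
    [0,0,0,0,0,0.08,-0.25],
    [0,0,0,0,0,0.04,-0.25],
    [0,0,0,0,0,0.0,-0.25],
  ],
)

```text
t: 28.05
tool_pos: [0.534, -0.0746, 0.1639]
ee_rot: [0.707, 0.708, 0.0, 0.001]
ft_force: [0.2, 0.1, 0.7]
finger_gap: 0.0319
gripper_force: 0.0
```

Request:
carry_out(
  series=[
    [0,0,0,0.01,-0.03,-0.01,-0.3],
    [0,0,0,0.01,-0.06,-0.01,-0.3],
    [0,0,0,0.0,-0.1,0,-0.3],
    [0,0,0,0.0,-0.1,0,-0.3],
    [0,0,0,0.0,-0.1,0,-0.3],
  ],
)

```text
t: 28.55
tool_pos: [0.4337, -0.0749, 0.1614]
ee_rot: [0.707, 0.707, 0.0, 0.0]
ft_force: [0.4, 0.2, -0.7]
finger_gap: 0.0302
gripper_force: 0.0
```

```bash
python3 - <<'E'
from h import *
s=st()
p=eyes.capture("wrist");save(p,"w7.png",s=1.2)
c=cloud(p);m=(c[...,2]>.058)&(c[...,2]<.074)&(c[...,0]>.42)&(c[...,0]<.465)&(c[...,1]>-.15)&(c[...,1]<.0)
q=c[m];print(m.sum(),cv2.minAreaRect((q[:,:2]*1000).astype(np.float32)))
go((.437,-.085,.043),0,s)
E
```

```text
t 28.55 pos [ 0.4337 -0.0749  0.1614] gap 0.0302 F [ 0.4  0.2 -0.7]
1821 ((445.8141784667969, -86.85484313964844), (52.002559661865234, 38.148719787597656), 89.90594482421875)
rot [0.0005 0.0003 0.0008] shift [-0.0101  0.0032  0.1185] q6 1.214
```

View pics/w7.png

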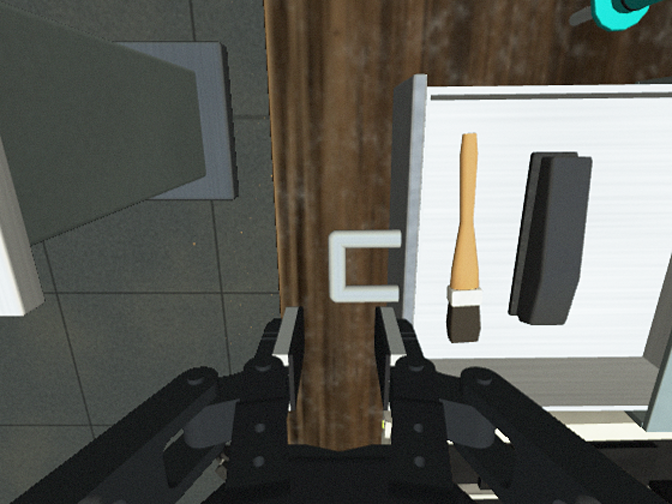

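Wrist view: brush (465,240) and stapler (555,240) lie in the drawer; handle bar at (338,265). Grip the handle and push it home.

Request:
carry_out(
  series=[
    [0,0,0,-0.011,-0.001,0.03,-0.3],
    [0,0,0,-0.011,-0.001,0.07,-0.3],
    [0,0,0,-0.011,-0.001,0.1,-0.3],
    [0,0,0,-0.011,-0.001,0.118,-0.3],
    [0,0,0,-0.011,-0.001,0.118,-0.3],
    [0,0,0,-0.011,-0.001,0.118,-1],
    [0,0,0,-0.011,-0.001,0.118,-1],
    [0,0,0,-0.011,-0.001,0.118,-1],
    [0,0,0,-0.011,-0.001,0.118,-1],
  ],
)

```text
t: 29.5
tool_pos: [0.4343, -0.0859, 0.0438]
ee_rot: [0.706, 0.708, 0.001, 0.001]
ft_force: [2.1, 1.9, 3.7]
finger_gap: 0.0101
gripper_force: 59.3
```

Request:
carry_out(
  series=[
    [0,0,0,0,0.01,0,-1],
    [0,0,0,0,0.025,0,-1],
    [0,0,0,0,0.045,0,-1],
    [0,0,0,0,0.065,0,-1],
    [0,0,0,0,0.085,0,-1],
    [0,0,0,0,0.105,0,-1],
    [0,0,0,0,0.125,0,-1],
    [0,0,0,0,0.145,0,-1],
    [0,0,0,0,0.158,0,-1],
    [0,0,0,0,0.166,0,-1],
    [0,0,0,0,0.169,0,-1],
    [0,0,0,0,0.169,0,-1],
  ],
)

```text
t: 30.7
tool_pos: [0.6024, -0.084, 0.0437]
ee_rot: [0.706, 0.708, 0.001, -0.001]
ft_force: [-4.0, 12.3, 10.9]
finger_gap: 0.0099
gripper_force: 60.1
```

Request:
carry_out(
  series=[
    [0,0,0,0,0.002,0,-1],
    [0,0,0,0,0.003,0,-1],
    [0,0,0,0,0.003,0,-1],
  ],
)

```text
t: 31.0
tool_pos: [0.6024, -0.084, 0.0436]
ee_rot: [0.706, 0.708, -0.001, -0.002]
ft_force: [-21.6, 10.1, 23.3]
finger_gap: 0.01
gripper_force: 61.6
```

Home at the stop. Release and go back to the stylus.

Request:
carry_out(
  series=[
    [0,0,0,0,-0.003,0,-1],
    [0,0,0,0,-0.003,0,-0.3],
    [0,0,0,0,-0.003,0,-0.3],
    [0,0,0,0,-0.003,0,-0.3],
    [0,0,0,0,-0.003,-0.04,-0.3],
    [0,0,0,0,-0.003,-0.08,-0.3],
    [0,0,-0.05,0,-0.01,-0.12,-0.3],
    [0,0,-0.2,0,-0.05,-0.15,-0.3],
    [0,0,-0.35,0,-0.1,-0.16,-0.3],
    [0,0,-0.5,0,-0.14,-0.16,0.2],
    [0,0,-0.65,-0.02,-0.17,-0.16,0.2],
    [0,0,-0.8,-0.06,-0.17,-0.16,0.2],
  ],
)

```text
t: 32.2
tool_pos: [0.4324, -0.1428, 0.2038]
ee_rot: [0.375, 0.927, -0.0, -0.0]
ft_force: [1.7, 0.9, -0.4]
finger_gap: 0.0514
gripper_force: 0.0
```

```bash
python3 - <<'E'
from h import *
s=st();go((.432,-.353,.2),np.pi/2,s)
p=eyes.capture("top");c=cloud(p);m=np.all((c>(.55,-.14,.05))&(c<(.635,-.03,.08)),-1);q=c[m];print(len(q),np.percentile(q,[1,50,99],axis=0).round(3).tolist())
E
```

```text
t 32.2 pos [ 0.4324 -0.1428  0.2038] gap 0.0514 F [ 1.7  0.9 -0.4]
rot [-1.00e-04 -0.00e+00 -7.68e-01] shift [-0.1457 -0.1515  0.0038] q6 0.27
163 [[0.598, -0.11, 0.059], [0.61, -0.082, 0.065], [0.635, -0.059, 0.071]]
```

Request:
carry_out(
  series=[
    [0,0,-0.15,-0.03,-0.03,0,0.2],
    [0,0,-0.3,-0.06,-0.06,0,0.2],
    [0,0,-0.45,-0.09,-0.09,0,0.2],
    [0,0,-0.6,-0.12,-0.125,0,0.2],
    [0,0,-0.75,-0.1455,-0.1515,0,0.2],
    [0,0,-0.768,-0.1455,-0.1515,0,0.2],
    [0,0,-0.768,-0.1455,-0.1515,0,0.2],
  ],
)

```text
t: 32.95
tool_pos: [0.4331, -0.3547, 0.2025]
ee_rot: [0.005, 1.0, 0.0, -0.0]
ft_force: [0.2, 0.2, 0.0]
finger_gap: 0.0515
gripper_force: 0.0
```

```bash
python3 - <<'E'
from h import *
s=st()
p=eyes.capture("wrist");c=cloud(p)
m=np.all((c>(.39,-.40,.1))&(c<(.47,-.3,.14)),-1);print(m.sum(),cv2.minAreaRect((c[m][:,:2]*1000).astype(np.float32)),c[m][:,2].max())
go((.4325,-.353,.073),np.pi/2,s)
E
```

```text
t 32.95 pos [ 0.4331 -0.3547  0.2025] gap 0.0515 F [0.2 0.2 0. ]
525 ((430.7209777832031, -353.505615234375), (17.2718505859375, 17.072458267211914), 54.82640075683594) 0.1209478270268107
rot [ 0.0005 -0.0005 -0.01  ] shift [0.0005 0.0016 0.1295] q6 -0.822
```

Request:
carry_out(
  series=[
    [0,0,-0.01,0.002,0.001,0.04,0.2],
    [0,0,-0.01,0.002,0.001,0.08,0.2],
    [0,0,-0.01,0.002,0.001,0.11,0.2],
    [0,0,-0.01,0.002,0.001,0.1295,0.2],
    [0,0,-0.01,0.002,0.001,0.1295,0.2],
    [0,0,-0.01,0.002,0.001,0.1295,-1],
    [0,0,-0.01,0.002,0.001,0.1295,-1],
    [0,0,-0.01,0.002,0.001,0.1295,-1],
    [0,0,-0.01,0.002,0.001,0.1295,-1],
    [0,0,-0.01,0.002,0.001,0.1295,-1],
  ],
)

```text
t: 34.0
tool_pos: [0.432, -0.3534, 0.075]
ee_rot: [-0.001, 1.0, -0.001, 0.001]
ft_force: [0.3, 1.9, 6.9]
finger_gap: 0.0169
gripper_force: 58.2
```

Request:
carry_out(
  series=[
    [0,0,0,0,0,-0.04,-1],
    [0,0,0,0,0,-0.08,-1],
    [0,0,0,0,0.02,-0.12,-1],
    [0,0,0,0,0.06,-0.14,-1],
    [0,0,0,0,0.105,-0.14,-1],
    [0,0,0,0,0.15,-0.14,-1],
    [0,0,0,0,0.195,-0.14,-1],
    [0,0,0,0,0.24,-0.14,-1],
    [0,0,0,-0.02,0.285,-0.14,-1],
    [0,0,0,-0.06,0.325,-0.14,-1],
    [0,0,0,-0.1,0.329,-0.14,-1],
    [0,0,0,-0.14,0.329,-0.14,-1],
  ],
)

```text
t: 35.2
tool_pos: [0.5723, -0.0215, 0.2147]
ee_rot: [-0.002, 1.0, -0.0, 0.001]
ft_force: [-0.0, -1.3, 0.7]
finger_gap: 0.0168
gripper_force: 58.7
```

```bash
python3 - <<'E'
from h import *
s=st();go((.681,-.0245,.188),np.pi/2,s)
E
```

```text
t 35.2 pos [ 0.5723 -0.0215  0.2147] gap 0.0168 F [-0.  -1.3  0.7]
rot [-0.0003  0.0022  0.0045] shift [-0.1086 -0.0034  0.027 ] q6 -0.184
```

Request:
carry_out(
  series=[
    [0,0,0.004,-0.04,-0.003,0,-1],
    [0,0,0.004,-0.08,-0.003,0.01,-1],
    [0,0,0.004,-0.1086,-0.003,0.02,-1],
    [0,0,0.004,-0.1086,-0.003,0.025,-1],
    [0,0,0.004,-0.1086,-0.003,0.025,-1],
    [0,0,0.004,-0.1086,-0.003,0.025,-1],
  ],
)

```text
t: 35.8
tool_pos: [0.6787, -0.0264, 0.1894]
ee_rot: [0.001, 1.0, -0.0, 0.0]
ft_force: [-0.4, -1.0, -0.8]
finger_gap: 0.0166
gripper_force: 58.7
```

```bash
python3 - <<'E'
from h import *
s=st();p=eyes.capture("wrist");save(p,"w8.png",(160,100,430,300),2.9)
go((.681,-.0245,.163),np.pi/2,s)
E
```

```text
t 35.8 pos [ 0.6787 -0.0264  0.1894] gap 0.0166 F [-0.4 -1.  -0.8]
rot [-0.0001  0.0006 -0.002 ] shift [-0.0023  0.002   0.0264] q6 -0.157
```

View pics/w8.png

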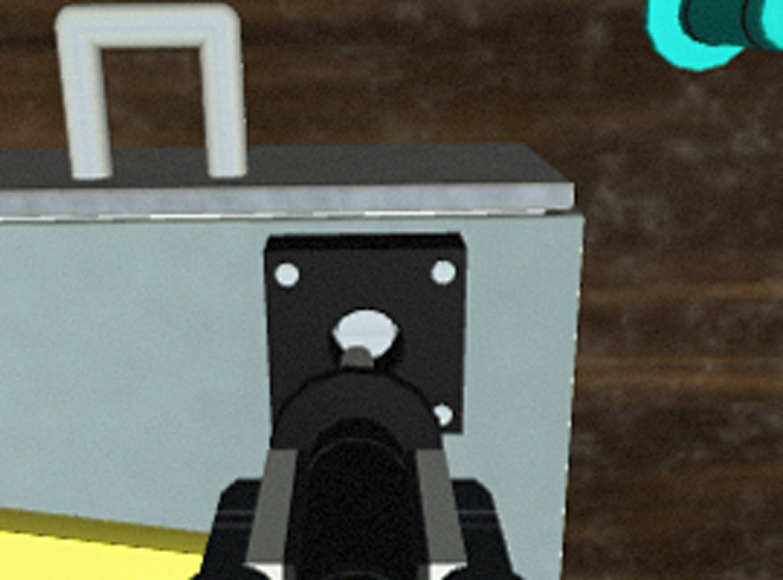

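Crop: drawer shut, well at (366,333), tip at (357,355), the same offset as before. Descend and press.

Request:
carry_out(
  series=[
    [0,0,0,-0.0022,0.002,0,-1],
    [0,0,0,-0.0022,0.002,0,-1],
    [0,0,0,-0.0022,0.002,0.01,-1],
    [0,0,0,-0.0022,0.002,0.02,-1],
    [0,0,0,-0.0022,0.002,0.025,-1],
    [0,0,0,-0.0022,0.002,0.03,-1],
    [0,0,0,-0.0022,0.002,0.033,-1],
    [0,0,0,-0.0022,0.002,0.035,-1],
    [0,0,0,-0.0022,0.002,0.035,-1],
  ],
)

```text
t: 36.75
tool_pos: [0.6818, -0.0245, 0.1554]
ee_rot: [0.001, 1.0, -0.0, 0.001]
ft_force: [-5.9, 1.5, 19.6]
finger_gap: 0.0166
gripper_force: 60.8
```

Request:
carry_out(
  series=[
    [0,0,0,0,0,0.001,-1],
    [0,0,0,0,0,0.002,-1],
    [0,0,0,0,0,0.002,-1],
    [0,0,0,0,0,0.002,-1],
  ],
)

```text
t: 37.15
tool_pos: [0.6822, -0.0245, 0.155]
ee_rot: [0.001, 1.0, -0.0, 0.002]
ft_force: [-8.0, 2.1, 32.3]
finger_gap: 0.0168
gripper_force: 62.1
```

Bottomed at 32 N, so it should be locked. Return the stylus.

Request:
carry_out(
  series=[
    [0,0,0,0,0,-0.02,-1],
    [0,0,0,0,0,-0.05,-1],
    [0,0,0,0.01,0,-0.065,-1],
    [0,0,0,0.05,0,-0.065,-1],
    [0,0,0,0.1,0,-0.065,-1],
    [0,0,0,0.15,0,-0.065,-1],
    [0,0,0,0.2,0,-0.065,-1],
    [0,0,0,0.24,-0.02,-0.06,-1],
    [0,0,0,0.25,-0.06,-0.05,-1],
    [0,0,0,0.25,-0.11,-0.05,-1],
    [0,0,0,0.25,-0.16,-0.05,-1],
    [0,0,0,0.25,-0.21,-0.05,-1],
  ],
)

```text
t: 38.35
tool_pos: [0.4299, -0.2356, 0.2014]
ee_rot: [0.001, 1.0, -0.0, 0.0]
ft_force: [1.8, 0.9, -0.5]
finger_gap: 0.0167
gripper_force: 58.8
```

```bash
python3 - <<'E'
from h import *
go((.432,-.353,.143),np.pi/2,st())
E
```

```text
t 38.35 pos [ 0.4299 -0.2356  0.2014] gap 0.0167 F [ 1.8  0.9 -0.5]
rot [-0.0004  0.0005 -0.0019] shift [-0.0023 -0.1174  0.0584] q6 -0.666
```

Request:
carry_out(
  series=[
    [0,0,0,-0.001,-0.045,0,-1],
    [0,0,0,-0.001,-0.09,0.02,-1],
    [0,0,0,-0.001,-0.1175,0.05,-1],
    [0,0,0,-0.001,-0.1175,0.058,-1],
    [0,0,0,-0.001,-0.1175,0.058,-1],
    [0,0,0,-0.001,-0.1175,0.058,-1],
    [0,0,0,-0.001,-0.1175,0.058,-1],
  ],
)

```text
t: 39.05
tool_pos: [0.4322, -0.3508, 0.1447]
ee_rot: [0.0, 1.0, -0.001, 0.001]
ft_force: [0.2, 0.0, -0.1]
finger_gap: 0.0165
gripper_force: 58.7
```

```bash
python3 - <<'E'
from h import *
s=st()
p=eyes.capture("wrist")
for d in spotter.tip_of(p,"stylus_tip")[:2]: print(d)
print(px(p,(.433,-.353,.078)))
go((.4323,-.3531,.075),np.pi/2,s)
E
```

```text
t 39.05 pos [ 0.4322 -0.3508  0.1447] gap 0.0165 F [ 0.2  0.  -0.1]
{'point': [283.0, 222.5], 'conf': 0.95}
(np.float64(280.4962797976069), np.float64(223.7525135521376))
rot [-0.0012  0.0012 -0.0008] shift [-0.     -0.0022  0.0697] q6 -0.827
```

Request:
carry_out(
  series=[
    [0,0,0,-0.0003,-0.002,0,-1],
    [0,0,0,-0.0003,-0.002,0.01,-1],
    [0,0,0,-0.0003,-0.002,0.03,-1],
    [0,0,0,-0.0003,-0.002,0.05,-1],
    [0,0,0,-0.0003,-0.002,0.064,-1],
    [0,0,0,-0.0003,-0.002,0.068,-1],
    [0,0,0,-0.0003,-0.002,0.068,-1],
    [0,0,0,-0.0003,-0.002,0.068,0],
    [0,0,0,-0.0003,-0.002,0.068,0.2],
    [0,0,0,-0.0003,-0.002,0.068,0.2],
    [0,0,0,-0.0003,-0.002,0.068,0.2],
  ],
)

```text
t: 40.25
tool_pos: [0.4321, -0.3536, 0.0754]
ee_rot: [0.001, 1.0, -0.0, 0.0]
ft_force: [-0.5, 0.3, -0.8]
finger_gap: 0.0513
gripper_force: 0.0
```

Request:
carry_out(
  series=[
    [0,0,0,0,0,-0.04,0.2],
    [0,0,0,0,0,-0.08,0.2],
    [0,0,0,0,0,-0.12,0.2],
    [0,0,0,0,0.03,-0.15,0.2],
    [0,0,0,0.02,0.08,-0.15,0.2],
    [0,0,0,0.02,0.13,-0.15,0.2],
    [0,0,0,0.02,0.18,-0.15,0.2],
    [0,0,0,0.02,0.23,-0.15,0.2],
    [0,0,0,0.02,0.28,-0.15,0.2],
    [0,0,0,0.02,0.33,-0.15,0.2],
    [0,0,0,0.02,0.38,-0.15,0.2],
    [0,0,0,0.02,0.38,-0.15,0.2],
  ],
)

```text
t: 41.45
tool_pos: [0.4121, 0.0311, 0.2257]
ee_rot: [-0.002, 1.0, 0.0, 0.0]
ft_force: [0.5, -0.1, 0.3]
finger_gap: 0.0514
gripper_force: 0.0
```

```bash
python3 - <<'E'
from h import *
s=st()
for n in("scene","top"):
    p=eyes.capture(n);c=cloud(p)
    for lo,hi in(((.38,-.42,.072),(.47,-.28,.14)),((.6,-.1,.1),(.75,.05,.13)),((.57,-.14,.05),(.635,-.03,.08)),((.38,-.56,.008),(.47,-.44,.03))):
        m=np.all((c>lo)&(c<hi),-1);q=c[m]
        print(n,m.sum(),cv2.minAreaRect((q[:,:2]*1000).astype(np.float32)),q[:,2].max().round(4))
save(p,"t9.png",(110,130,440,330),2.4)
E
```

```text
t 41.45 pos [0.4121 0.0311 0.2257] gap 0.0514 F [ 0.5 -0.1  0.3]
scene 124 ((428.4305114746094, -352.4757385253906), (19.970163345336914, 17.867725372314453), 38.9235954284668) 0.1222
scene 136 ((678.1716918945312, -21.78368377685547), (54.54446792602539, 57.21040344238281), 1.1368601322174072) 0.1095
scene 98 ((613.1134033203125, -85.37361145019531), (50.19409942626953, 42.22079849243164), 87.84188079833984) 0.07
scene 548 ((429.8973083496094, -473.2244567871094), (88.11526489257812, 65.603759765625), 70.26995849609375) 0.0264
top 60 ((432.2325744628906, -351.16400146484375), (17.11726951599121, 15.539521217346191), 6.518185615539551) 0.1229
top 341 ((708.0701904296875, -37.79442596435547), (68.15684509277344, 128.82826232910156), 61.05145263671875) 0.1116
top 163 ((616.69580078125, -84.39801025390625), (36.959373474121094, 50.740543365478516), 0.7764018177986145) 0.0721
top 474 ((428.6871032714844, -483.0829162597656), (65.0080795288086, 63.68231201171875), 72.313232421875) 0.0229
```

View pics/t9.png

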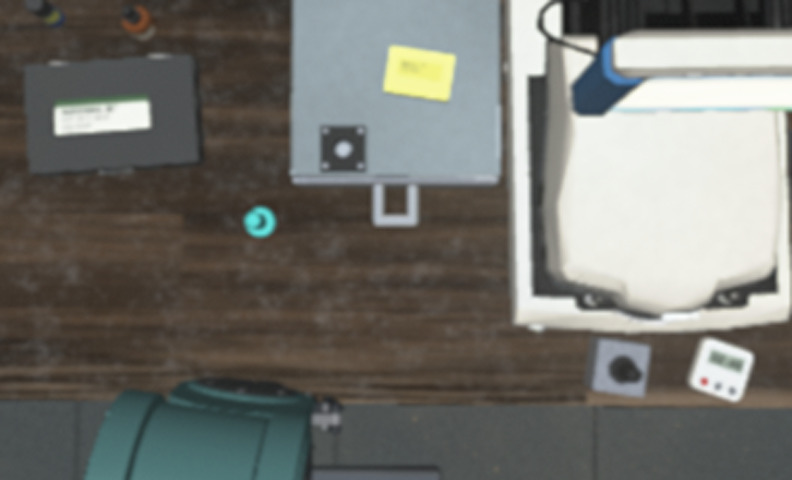

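Final view: drawer shut (395,205), stylus upright in its stand (622,368), timer and note pad unmoved, and no tools left on the desk.

```bash
python3 -c "
from h import *
print(workorder.finish_job())"
```

```text
the job is handed in; nothing more can be done
None
```

I unlocked the unit, put the stapler and brush in the drawer (I saw no screwdriver in any view), pushed it home, locked it, returned the stylus to its stand and handed the job in; the hand-in gave no verdict.

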